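# Set the kiln-order dial

### The arm

A 6-joint arm with a two-finger parallel gripper is mounted at the origin on a cart in front of the work surface, level with it; the furniture and walls round the work are solid. World frame = base frame: x ahead of the robot, y to its left, z up, the work surface at z = 0. Lengths are in m, angles in degrees, forces in N, time in s.
With the tool pointing down it reaches from about 0.35 to 0.875 m from the base axis. Payload 4.2 kg.
Tool frame: the origin (TCP) lies between the finger pads; the fingertips stand 14 mm ahead of it and the grasp point (between the pads) lies 5 mm behind it; x points along the fingers, y is the direction in which the jaws open and shut, and the axes are right-handed (so a half turn about x gives the same grasp; the last joint's range is limited). The gripper opens to 87 mm and grips with 3 to 60 N. Pads are 19 mm wide; open, the fingers measure 117 mm over their backs; the gripper's body (75 mm by 190 mm) begins 51 mm behind the grasp point.
Start: joints at [-49.24, 22.042, 0.453, 0, -68.411, -14.817], TCP at [0.273, -0.562, 0.237] pointing down, gripper open.
Joint ranges: [-179.83, 179.83], [-69.29, 118.12], [-61.27, 80.66], [-181.25, 117.63], [-171.15, -9.14], [-177.46, 177.46]. Speed limits (degrees/s): [159.86, 159.86, 180, 180, 180, 180].

### API

Orientations are given as a 3x3 rotation matrix whose columns are the frame's x, y, z axes.
In Python, from station import r, imaging, job gives the robot as it stands. The module is installed in compiled form; this text tells all that it offers.
- The arm moves only by the tool apply_moves, never from a script. Its arguments are lists of equal length, an entry for each row: "xyz": the shift along the tool's x, y, z in m, a list of three; "twist": the turn about the tool's x in degrees; "claw": the opening, from 0 (shut) to 1 (fully open). A call has 1 to 12 rows; each row shifts and turns the pose as measured when the row begins, along the tool's axes as they then stand; what a row does not reach is not made up. A row lasts 1/10 s, in which the tool goes at most 50 mm and 8.59 degrees, less where a joint would pass 70% of its speed; a pose out of reach is approached as far as the arm can. A call is refused whole if a number of a shift passes 0.05 or a number of a turn 8.59, either way. A call with a gripper value outside its range is refused whole. The fingers move at their own pace and stop on an object; the grip force is fixed at half the most. Time passes only in rows, so rows that do not move let the fingers close. It gives the time, the measured TCP pose, the force and the opening at its end, in the units of the state.
- r.sense(): the state, without advancing time (a new reading comes with each control period).
- imaging.capture(name): name is "side" or "top"; returns a dict with "pixels" (420x560x3 uint8, red, green, blue), "mtx" (3x3 intrinsics, pixels), "distortion" ([k1, k2, p1, p2, k3] as OpenCV has them; the pictures are not rectified), "view" (4x4, takes a point from world to camera coordinates). Camera axes: x right, y down, z forward; pixel columns grow to the right and rows downward; lengths in m; the calibration is good to about 2 mm. A picture is of the moment at which its call begins. There is no depth.
- job.finish_job(): hands the job in, once; it reports no verdict.
Trained networks look in a picture, given as the dict that the camera call returned (one of the last four; its "shot" number tells which), for a name from the list of things; names that differ only in an ending like _2 or _b are one class to them, and where a whole thing is asked for, a point or a joint stands for the part that bears it (a point fixed in the world has none). Each returns a list of dicts, best first, with "p" (0 to 1); they miss things now and then, are a little off and sometimes report something else, mostly with a low value. They report only what shows in the picture. A call takes as long as a camera call. They do not tell look-alikes from the thing itself.
- imaging.regions_of(query, picture): "mask" (420x560 bool, what is visible of it) and "centre" ([column, row] in pixels, amid what is visible of it).
The state is a dict: "time_s": time; "joints": joint angles; "joint_velocities": joint speeds; "effort": joint torques, N m; "tcp_pos": TCP position; "ee_rot": TCP orientation; "wrist_force": force on the tool from outside, world axes, zero at the start; "moment": the same for the moment, N m; "gripper_width": opening from 0.0 (shut) to 1.0 (fully open).
Only numpy, scipy, OpenCV 4.12 (cv2) and the standard library are available. Lean on these libraries where they do the work, as an engineer would, in place of code of your own. Each camera call takes 0.05 s, during which the arm holds its last target.

### The job

Set the hands of the round kiln-order dial for the class: with a fingertip push the long hand round until it points at the large pinch pot beside the dial (first firing), and push the short hand round until it points at the thick straight-sided clay ring (second firing). Only push the hands, gently, without gripping them, and leave the four pieces that stand round the dial where they are.

Things in the scene. Friction and masses are not known exactly. Their poses are not given: they have to be found in the camera images.
- dial: round plywood dial fixed on the table, 270 mm across, 14 mm thick, brass pivot at its centre (cap 18 mm wide, top at 77 mm). Origin on the pivot axis at table height, z up. Four pieces stand on the table about 195 mm from the pivot on the side away from the robot, about 48 degrees apart, in any order; both hands start on the robot's side
- long_hand: the longer and lower hand: dark wooden bar, 130 mm from pivot axis to pointed end, 14 wide, 12 thick, 24 to 36 mm above the table; 26 mm boss at the pivot, no tail. Origin on the pivot axis at mid thickness; x axis runs to the pointed end, z up. Turns either way without stops or springs and stays where left (friction 0.06 Nm). Dial face 10 mm below it
- short_hand: the shorter and upper hand: dark wooden bar, 60 mm from pivot axis to pointed end, 14 wide, 12 thick, 58 to 70 mm above the table; 26 mm boss at the pivot, no tail. Origin on the pivot axis at mid thickness; x axis runs to the pointed end, z up. Turns either way without stops or springs and stays where left (friction 0.06 Nm). 22 mm of free height between it and the long hand below
- big_pot: large pinch pot of grey clay, an open bowl 78 x 85 mm, 52 mm high, loose; origin at the centre of its underside
- clay_ring: thick-walled grey clay ring with straight sides, 52 x 54 mm, 32 mm high, loose; origin at the centre of its underside
- small_pot: small pinch pot of grey clay, an open bowl 58 x 64 mm, 36 mm high, loose; to be left alone; origin at the centre of its underside
- tile: flat fired test tile, 34 x 50 mm, 8 mm thick, loose; to be left alone; origin at the centre of its underside
Mind the look-alikes: they are no part of the job. Leave any blue or green look-alike of the clay_ring alone.

How it is judged (in metres and radians):
At the end, for the whole second after the job is handed in: The line of the long hand, out past its pointed end, passes within 22 mm of the middle of the large pinch pot, and that of the short hand within 22 mm of the middle of the clay ring; both hands are at rest, and the four pieces are each within 15 mm of where they stood (x of big_pot in the frame of long_hand above 0.1 m and y of big_pot in the frame of long_hand between -0.022 and 0.022 m and x of clay_ring in the frame of short_hand above 0.1 m and y of clay_ring in the frame of short_hand between -0.022 and 0.022 m and angular speed of each of long_hand, short_hand below 0.05 rad/s and distance of each of big_pot, clay_ring, small_pot, tile from where it was at the start of the episode below 0.015 m); the robot touches nothing.
It fails at once if one of the four pieces is shoved more than 15 mm, lifted or tipped (distance of any of big_pot, clay_ring, small_pot, tile from where it was at the start of the episode above 0.015 m or angle between any of big_pot, clay_ring, small_pot, tile's own z axis and vertical above 0.35 rad).
It fails at once if the long hand is gripped or forced (more than 30 N between the fingers and it) (contact force between the fingers and long_hand above 30 N).
It fails at once if the short hand is gripped or forced (more than 30 N between the fingers and it) (contact force between the fingers and short_hand above 30 N).
It also fails if it takes over 64 s, if anything falls off the work surface, if the arm or the gripper's body presses on something with over 40 N, if the wrist force passes 120 N, or if a joint passes its speed limit or range.

## Working session

There is one attempt and no reset: what is moved stays moved. The work goes in short steps, Python scripts to look and compute and a tool call to move; the robot and the scene stay as the last step left them, time stands still between calls to the robot, and variables do not carry over. Pictures are saved under pics/ and viewed, and the job is handed in when it is done.

Besides the shell and the picture viewer there is one more tool, called after "Emit:" as name(argument=value, ...) on one line, values as JSON. apply_moves: Moves the arm, as the interface text tells. Its arguments: {"type":"object","properties":{"xyz":{"type":"array","items":{"type":"array","items":{"type":"number"}}},"twist":{"type":"array","items":{"type":"number"}},"claw":{"type":"array","items":{"type":"number"}}},"required":["xyz","twist","claw"]}

```bash
mkdir -p pics
cat > h.py <<'E'
import numpy as np, cv2
from station import r, imaging, job
def ray(c,px,z):
    p=cv2.undistortPoints(np.array([[px]],float),np.array(c["mtx"]),np.array(c["distortion"]))[0,0]
    V=np.array(c["view"]);R=V[:3,:3];t=V[:3,3]
    o=-R.T@t;d=R.T@np.array([p[0],p[1],1]);s=(z-o[2])/d[2]
    return o+s*d
def proj(c,P):
    V=np.array(c["view"]);rv=cv2.Rodrigues(V[:3,:3])[0]
    return cv2.projectPoints(np.array(P,float).reshape(-1,3),rv,V[:3,3],np.array(c["mtx"]),np.array(c["distortion"]))[0][:,0]
def save(c,n): cv2.imwrite(f"pics/{n}.png",cv2.cvtColor(c["pixels"],cv2.COLOR_RGB2BGR))
E
python3 - <<'E'
from h import *
s=r.sense();print(s["time_s"],s["tcp_pos"],s["ee_rot"],s["gripper_width"])
Z=dict(dial=.014,long_hand=.036,short_hand=.07,big_pot=.026,clay_ring=.016,small_pot=.018,tile=.004)
for n in("top","side"):
    c=imaging.capture(n);save(c,n+"0")
    for q in Z:
        for d in imaging.regions_of(q,c)[:3]:
            print(n,q,round(d["p"],2),np.round(d["centre"]),ray(c,d["centre"],Z[q]).round(3),d["mask"].sum())
E
```

```text
0.0 [ 0.27320228 -0.5614847   0.23544933] [[-1.01375198e-03 -4.37292355e-01  8.99318836e-01]
 [ 1.93738354e-03  8.99316751e-01  4.37293526e-01]
 [-9.99997609e-01  2.18563269e-03 -6.44811280e-05]] 1.0030106062993474
top dial 0.76 [277. 298.] [0.534 0.038 0.014] 12960
top long_hand 0.55 [254. 314.] [0.503 0.087 0.036] 359
top short_hand 0.55 [295. 301.] [0.527 0.003 0.07 ] 200
top big_pot 0.84 [364. 259.] [ 0.609 -0.145  0.026] 1189
top big_pot 0.61 [293. 303.] [0.523 0.006 0.026] 218
top clay_ring 0.77 [186. 197.] [0.754 0.231 0.016] 358
top clay_ring 0.68 [354. 195.] [ 0.748 -0.131  0.016] 407
top clay_ring 0.66 [302. 210.] [ 0.718 -0.019  0.016] 381
top small_pot 0.85 [231. 214.] [0.714 0.134 0.018] 624
top tile 0.61 [191. 273.] [0.59  0.222 0.004] 378
side dial 0.73 [339. 254.] [0.533 0.048 0.014] 6914
side long_hand 0.64 [354. 259.] [0.5   0.089 0.036] 379
side short_hand 0.65 [339. 233.] [0.536 0.038 0.07 ] 150
side short_hand 0.58 [307. 200.] [ 0.613 -0.087  0.07 ] 608
side big_pot 0.66 [306. 199.] [ 0.614 -0.148  0.026] 622
side clay_ring 0.75 [261. 230.] [ 0.725 -0.023  0.016] 346
side clay_ring 0.69 [259. 203.] [ 0.739 -0.133  0.016] 299
side clay_ring 0.58 [225. 194.] [ 0.836 -0.17   0.016] 277
side small_pot 0.77 [258. 270.] [0.723 0.121 0.018] 485
side tile 0.74 [312. 311.] [0.596 0.223 0.004] 288
side tile 0.26 [305. 198.] [ 0.615 -0.183  0.004] 666
```

Run:
```python
import cv2
a=cv2.imread("pics/top0.png")[140:400,130:430];b=cv2.imread("pics/side0.png")[140:360,180:460]
cv2.imwrite("pics/top0c.png",cv2.resize(a,None,fx=2.3,fy=2.3,interpolation=2));cv2.imwrite("pics/side0c.png",cv2.resize(b,None,fx=2.6,fy=2.6,interpolation=2))
```

```text
(no output)
```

View pics/top0c.png

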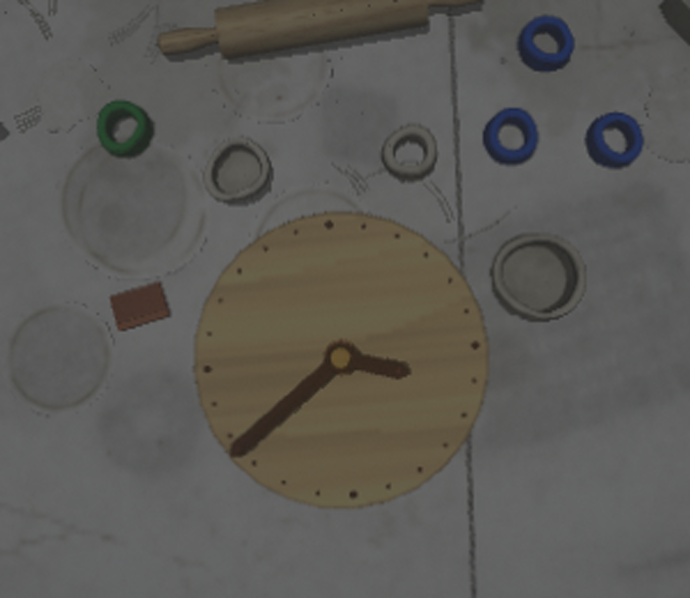

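View pics/side0c.png

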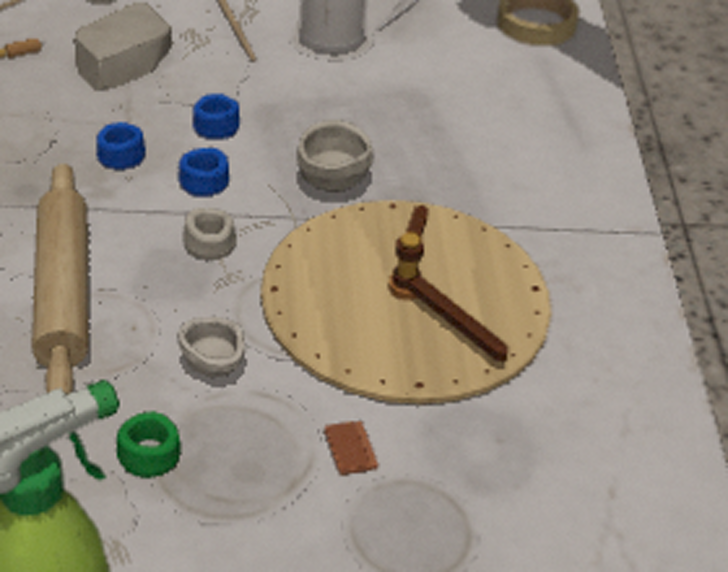

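The top view (crop scale 2.3, offset 130,140) shows the pivot at about px (278,295). The long hand points front-left, with its tip near (233,336). The short hand points right, with its tip near (306,301). The grey ring is at (302,210) and the big pot at (364,259). The blue and green rings are decoys. Next I'll measure the pivot and the angles.

```bash
cat >> h.py <<'E'
def hands(pv,shots=("top","side"),tag=None):
    for n in shots:
        c=imaging.capture(n)
        if tag: save(c,n+tag)
        for q,z in(("long_hand",.036),("short_hand",.07)):
            for d in imaging.regions_of(q,c)[:2]:
                ys,xs=np.nonzero(d["mask"])
                P=np.array([ray(c,(x,y),z)[:2] for x,y in zip(xs,ys)])-pv
                rr=np.hypot(*P.T);k=(rr>(.04 if q[0]=='l' else .02))&(rr<.14)
                m=P[k].mean(0) if k.any() else [0,0]
                print(n,q,round(d["p"],2),"ang %.1f rmax %.3f n %d/%d"%(np.degrees(np.arctan2(m[1],m[0])),rr.max(),k.sum(),len(k)))
E
python3 - <<'E'
from h import *
for n in("top","side"):
    c=imaging.capture(n)
    d=imaging.regions_of("dial",c)[0]
    ct=max(cv2.findContours(d["mask"].astype(np.uint8),0,2)[0],key=cv2.contourArea)[:,0]
    P=np.array([ray(c,p,.014)[:2] for p in cv2.convexHull(ct)[:,0].astype(float)]).astype(np.float32)
    print(n,"dial",cv2.fitEllipse(P))
    for q,z in(("big_pot",.052),("clay_ring",.032)):
        for d in imaging.regions_of(q,c)[:3]:
            ct=max(cv2.findContours(d["mask"].astype(np.uint8),0,2)[0],key=cv2.contourArea)[:,0]
            P=np.array([ray(c,p,z/2)[:2] for p in ct.astype(float)])
            print(n,q,round(d["p"],2),P.min(0).round(3),P.max(0).round(3),((P.min(0)+P.max(0))/2).round(3))
c=imaging.capture("top");print("cap",ray(c,(277.8,295.2),.077))
hands(np.array([.54,.037]))
E
```

```text
top dial ((0.5399383902549744, 0.03676014766097069), (0.2655763626098633, 0.2671949863433838), 169.87661743164062)
top big_pot 0.62 [ 0.568 -0.187] [ 0.648 -0.1  ] [ 0.608 -0.143]
top big_pot 0.54 [0.684 0.097] [0.742 0.16 ] [0.713 0.128]
top clay_ring 0.9 [ 0.701 -0.056] [ 0.751 -0.004] [ 0.726 -0.03 ]
top clay_ring 0.9 [ 0.707 -0.251] [ 0.761 -0.199] [ 0.734 -0.225]
top clay_ring 0.83 [ 0.8   -0.191] [ 0.858 -0.137] [ 0.829 -0.164]
side dial ((0.5415895581245422, 0.04500400274991989), (0.26810184121131897, 0.27523133158683777), 159.91494750976562)
side big_pot 0.7 [ 0.568 -0.213] [ 0.646 -0.087] [ 0.607 -0.15 ]
side big_pot 0.57 [0.574 0.217] [0.614 0.27 ] [0.594 0.243]
side big_pot 0.42 [ 0.702 -0.051] [0.752 0.022] [ 0.727 -0.015]
side clay_ring 0.84 [ 0.702 -0.064] [0.753 0.011] [ 0.728 -0.026]
side clay_ring 0.78 [ 0.712 -0.258] [ 0.761 -0.18 ] [ 0.736 -0.219]
side clay_ring 0.72 [ 0.805 -0.202] [ 0.859 -0.12 ] [ 0.832 -0.161]
cap [0.53994046 0.03664337 0.077     ]
top long_hand 0.56 ang 129.9 rmax 0.125 n 276/360
top short_hand 0.6 ang -101.7 rmax 0.057 n 144/196
side long_hand 0.81 ang 125.3 rmax 0.136 n 291/397
```

Emit:
apply_moves(xyz=[[0,0,0],[0,0,0],[0,0,0],[0,0,0]], twist=[8,8,8,2], claw=[0,0,0,0])

```text
time_s: 1.95
tcp_pos: [0.2734, -0.562, 0.2365]
ee_rot: [[-0.0, 0.02, 1.0], [0.0, 1.0, -0.02], [-1.0, 0.0, -0.0]]
wrist_force: [0.2, -0.3, 0.5]
gripper_width: 0.727
```

Emit:
apply_moves(xyz=[[0,0.047,0.016],[0,0.047,0.016],[0,0.047,0.016],[0,0.047,0.016],[0,0.047,0.016],[0,0.047,0.016],[0,0.047,0.016],[0,0.047,0.016],[0,0.047,0.016],[0,0.047,0.016],[0,0.047,0.016],[0,0.047,0.016]], twist=[1,0,0,0,0,0,0,0,0,0,0,0], claw=[0,0,0,0,0,0,0,0,0,0,0,0])

```text
time_s: 3.15
tcp_pos: [0.4893, -0.0037, 0.2375]
ee_rot: [[0.008, 0.049, 0.999], [-0.002, 0.999, -0.049], [-1.0, -0.001, 0.008]]
wrist_force: [0.9, -1.0, 0.8]
gripper_width: 0.005
```

Emit:
apply_moves(xyz=[[0,0.045,0.006],[0,0.045,0.006],[0,0.045,0.006],[0.02,0.016,0.002],[0.04,0,0],[0.04,0,0],[0.04,0,0],[0.02,0,0],[0,0,0]], twist=[0,0,0,-3,0,0,0,0,0], claw=[0,0,0,0,0,0,0,0,0])

```text
time_s: 4.05
tcp_pos: [0.5241, 0.1627, 0.0759]
ee_rot: [[0.02, -0.018, 1.0], [0.004, 1.0, 0.018], [-1.0, 0.003, 0.021]]
wrist_force: [-0.9, -0.3, -0.7]
gripper_width: 0.008
```

Emit:
apply_moves(xyz=[[0.012,-0.008,-0.008],[0.012,-0.008,-0.007],[0.011,0,0],[0,0,0]], twist=[1,0,0,0], claw=[0,0,0,0])

```text
time_s: 4.45
tcp_pos: [0.5132, 0.1481, 0.0434]
ee_rot: [[0.027, -0.002, 1.0], [0.007, 1.0, 0.002], [-1.0, 0.007, 0.027]]
wrist_force: [-0.3, -0.7, 0.6]
gripper_width: 0.006
```

Run:
```python
from h import *
c=imaging.capture("side");save(c,"side1")
b=c["pixels"][140:360,180:460,::-1];cv2.imwrite("pics/side1c.png",cv2.resize(b,None,fx=2.6,fy=2.6))
# planned finger path: centre positions keeping contact radius .105, hand angle a
pv=np.array([.540,.037]);prev=None
for a in np.radians([128,140,155,170,185,200,215,230,245,260,275,285,290.5]):
    u=np.array([np.cos(a),np.sin(a)]);n=np.array([np.sin(a),-np.cos(a)])
    off=.007+.0095*abs(n[0])+.015*abs(n[1])
    p=pv+.105*u+off*n
    print(round(np.degrees(a)),p.round(3),None if prev is None else (p-prev).round(3));prev=p
print(r.sense()["tcp_pos"])
```

```text
128 [0.494 0.134] None
140 [0.475 0.123] [-0.019 -0.011]
155 [0.455 0.104] [-0.02 -0.02]
170 [0.441 0.078] [-0.015 -0.025]
185 [0.433 0.051] [-0.007 -0.028]
200 [0.433 0.024] [-0.    -0.027]
215 [ 0.44  -0.003] [ 0.007 -0.027]
230 [ 0.454 -0.028] [ 0.014 -0.025]
245 [ 0.476 -0.049] [ 0.022 -0.021]
260 [ 0.503 -0.063] [ 0.027 -0.014]
275 [ 0.531 -0.069] [ 0.028 -0.006]
285 [ 0.548 -0.07 ] [ 0.016 -0.   ]
290 [ 0.557 -0.069] [0.009 0.001]
[0.51375882 0.14847879 0.04416922]
```

View pics/side1c.png

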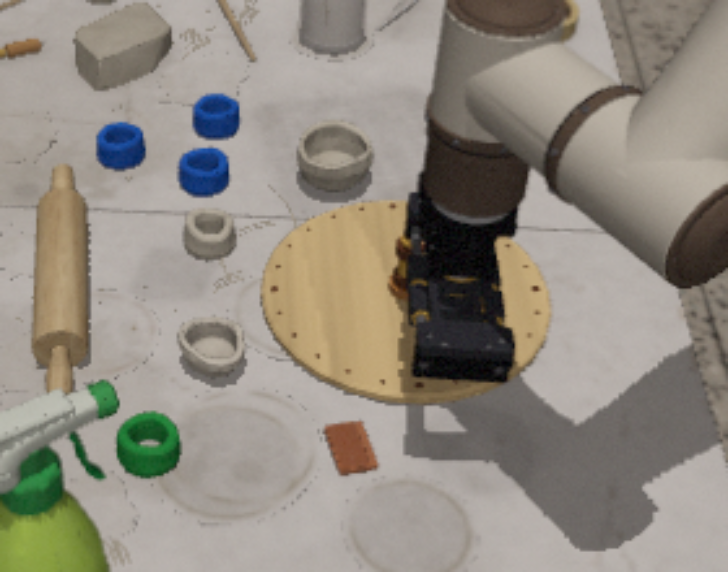

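The fingertip is over the dial on the clockwise side of the long hand, and the gripper body is clear of the pivot. Now I'll push counter-clockwise.

Emit:
apply_moves(xyz=[[0.004,-0.007,-0.009],[0,-0.007,-0.01],[0,-0.006,-0.01],[0,-0.006,-0.01],[0,-0.01,-0.01],[0,-0.01,-0.01],[0,-0.012,-0.007],[0,-0.012,-0.007],[0,-0.014,-0.004],[0,-0.014,-0.003]], twist=[0,0,0,0,0,0,0,0,0,0], claw=[0,0,0,0,0,0,0,0,0,0])

```text
time_s: 5.5
tcp_pos: [0.4316, 0.047, 0.0405]
ee_rot: [[0.042, -0.007, 0.999], [0.015, 1.0, 0.007], [-0.999, 0.014, 0.042]]
wrist_force: [0.1, 1.2, 0.6]
gripper_width: 0.002
```

Run:
```python
from h import *
c=imaging.capture("side")
b=c["pixels"][140:360,180:460,::-1];cv2.imwrite("pics/side2c.png",cv2.resize(b,None,fx=2.6,fy=2.6))
```

```text
(no output)
```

View pics/side2c.png

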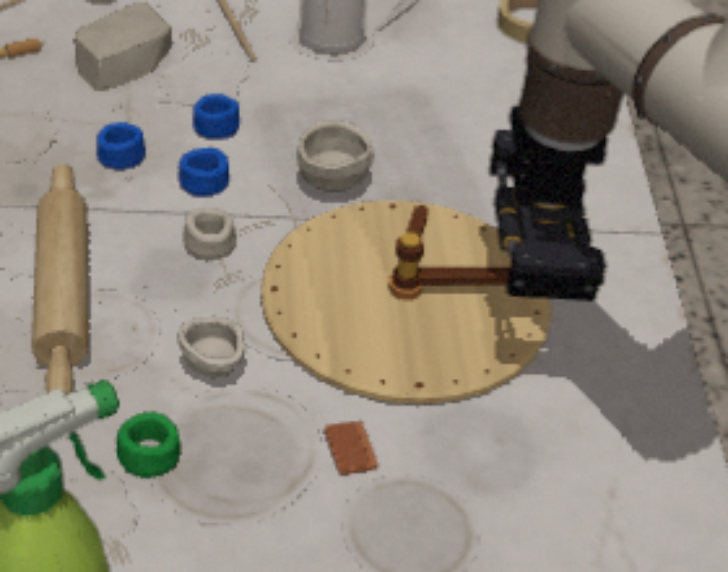

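The long hand follows the finger and is now at about 185°. I'll keep pushing.

Emit:
apply_moves(xyz=[[0,-0.012,0],[0,-0.012,0.001],[0,-0.013,0.003],[0,-0.013,0.004],[0,-0.012,0.006],[0,-0.012,0.008],[0.001,-0.01,0.01],[0,-0.011,0.011],[0.001,-0.008,0.013],[0,-0.007,0.013]], twist=[0,0,0,0,0,0,0,0,0,0], claw=[0,0,0,0,0,0,0,0,0,0])

```text
time_s: 6.55
tcp_pos: [0.4959, -0.0735, 0.0376]
ee_rot: [[0.03, 0.001, 1.0], [0.013, 1.0, -0.001], [-0.999, 0.013, 0.03]]
wrist_force: [-0.3, 0.9, 0.1]
gripper_width: 0.005
```

Emit:
apply_moves(xyz=[[-0.002,0.001,0.01],[0,0.001,0.01],[0,0.001,0.01],[0,0.001,0.01],[0,0,0.007],[0,0,0.004],[0,0,0]], twist=[0,0,0,0,0,0,0], claw=[0,0,0,0,0,0,0])

```text
time_s: 7.25
tcp_pos: [0.5488, -0.0701, 0.0399]
ee_rot: [[0.024, 0.003, 1.0], [0.012, 1.0, -0.003], [-1.0, 0.012, 0.024]]
wrist_force: [-1.2, 0.2, -0.2]
gripper_width: 0.01
```

Run:
```python
from h import *
hands(np.array([.54,.037]),tag="3")
for n in("side","top"):
    b=cv2.imread(f"pics/{n}3.png")[140:360,180:460];cv2.imwrite(f"pics/{n}3c.png",cv2.resize(b,None,fx=2.6,fy=2.6))
```

```text
side long_hand 0.77 ang -72.2 rmax 0.099 n 108/201
side short_hand 0.65 ang -104.8 rmax 0.054 n 74/124
```

View pics/side3c.png

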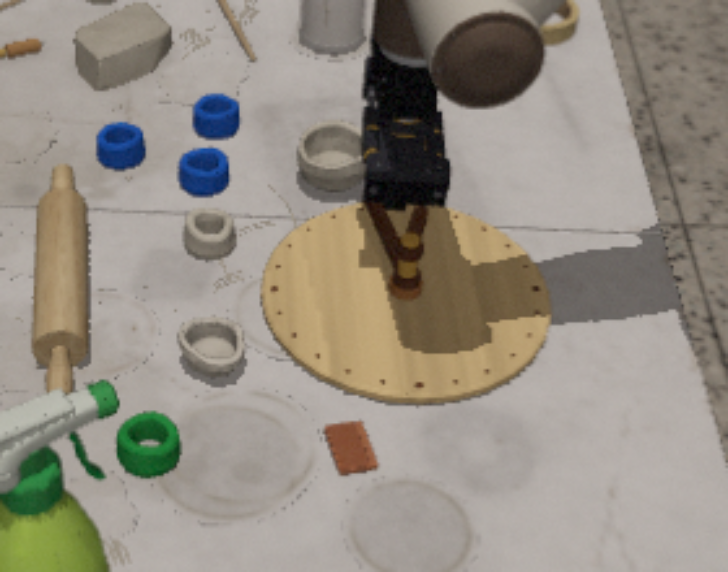

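Emit:
apply_moves(xyz=[[0,0,0.004],[0,0,0.004],[0,0,0],[0,0,-0.02],[0,0,-0.02],[-0.03,0,-0.02],[-0.04,0.02,-0.03],[-0.03,0.03,-0.02],[0,0.02,0],[0,0,0]], twist=[0,0,0,0,0,0,0,0,0,0], claw=[0,0,0,0,0,0,0,0,0,0])

```text
time_s: 8.55
tcp_pos: [0.4448, -0.0012, 0.1392]
ee_rot: [[0.027, 0.006, 1.0], [0.014, 1.0, -0.006], [-1.0, 0.014, 0.027]]
wrist_force: [-0.1, 0.2, -0.9]
gripper_width: 0.005
```

Run:
```python
from h import *
hands(np.array([.54,.037]),tag="4")
for n in("side","top"):
    b=cv2.imread(f"pics/{n}4.png")[140:360,180:460];cv2.imwrite(f"pics/{n}4c.png",cv2.resize(b,None,fx=2.6,fy=2.6))
```

```text
top long_hand 0.64 ang -70.7 rmax 0.128 n 289/374
side long_hand 0.72 ang -68.2 rmax 0.123 n 158/245
```

View pics/top4c.png

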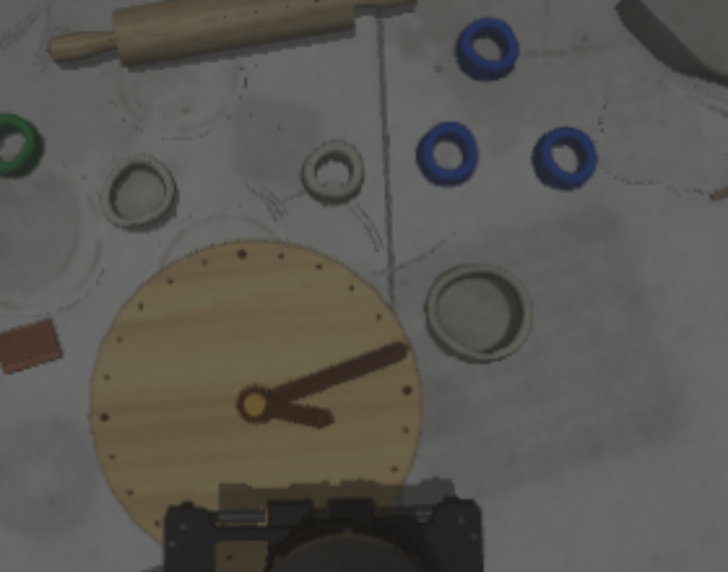

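View pics/side4c.png

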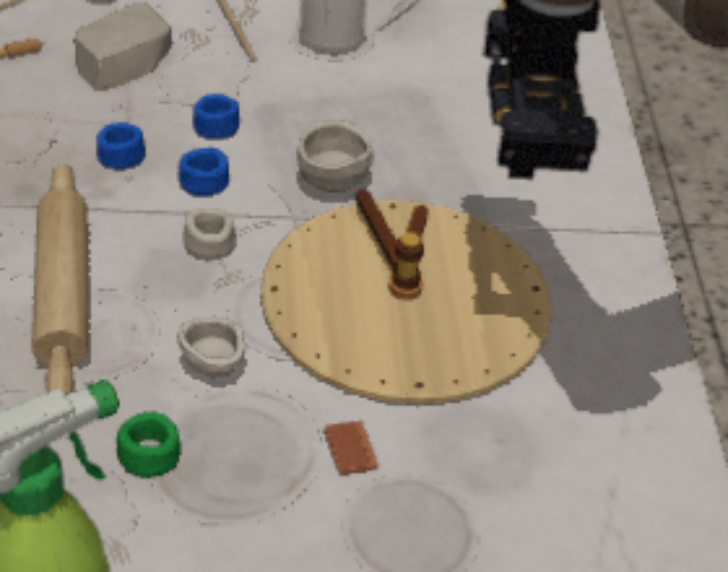

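The long hand is on the big pot (about −70° against a −69.5° target), and no pieces have moved. Now the short hand.

Run:
```python
from h import *
pv=np.array([.540,.037]);prev=None
for a in np.radians([-102,-90,-80,-70,-60,-50,-40,-30,-24,-19.3]):
    u=np.array([np.cos(a),np.sin(a)]);n=np.array([np.sin(a),-np.cos(a)])
    off=.007+.0095*abs(n[0])+.015*abs(n[1])
    p=pv+.046*u+off*n
    print(round(np.degrees(a)),p.round(4),None if prev is None else (p-prev).round(4));prev=p
```

```text
-102 [ 0.5114 -0.004 ] None
-90 [ 0.5235 -0.009 ] [ 0.0121 -0.005 ]
-80 [ 0.5293 -0.0116] [ 0.0058 -0.0026]
-70 [ 0.5359 -0.0134] [ 0.0066 -0.0018]
-60 [ 0.5433 -0.0142] [ 0.0074 -0.0008]
-50 [ 0.5512 -0.0136] [0.0079 0.0006]
-40 [ 0.5594 -0.0114] [0.0082 0.0022]
-30 [ 0.5675 -0.0074] [0.008 0.004]
-24 [ 0.572  -0.0042] [0.0046 0.0033]
-19 [ 0.5754 -0.0011] [0.0034 0.003 ]
```

Emit:
apply_moves(xyz=[[0,-0.001,0.02],[0.02,0,0.018],[0.03,0,0.003],[0.02,0,0],[0.006,0,0],[0,0,0]], twist=[0,0,0,0,0,0], claw=[0,0,0,0,0,0])

```text
time_s: 9.45
tcp_pos: [0.4894, -0.0083, 0.0565]
ee_rot: [[0.018, 0.016, 1.0], [0.009, 1.0, -0.016], [-1.0, 0.01, 0.018]]
wrist_force: [-0.5, 0.3, -0.3]
gripper_width: 0.004
```

Emit:
apply_moves(xyz=[[-0.006,0.002,0.008],[0,0,0.008],[0,0,0.008],[0,-0.003,0.008],[0,-0.003,0.006],[0,-0.002,0.007],[0,-0.001,0.007],[0,0,0]], twist=[0,0,0,0,0,0,0,0], claw=[0,0,0,0,0,0,0,0])

```text
time_s: 10.25
tcp_pos: [0.545, -0.0176, 0.0663]
ee_rot: [[0.017, 0.017, 1.0], [0.01, 1.0, -0.017], [-1.0, 0.01, 0.017]]
wrist_force: [-0.3, 0.3, -0.3]
gripper_width: 0.003
```

Run:
```python
from h import *
hands(np.array([.54,.037]),shots=("side",),tag="5")
for n in("side",):
    b=cv2.imread(f"pics/{n}5.png")[140:360,180:460];cv2.imwrite(f"pics/{n}5c.png",cv2.resize(b,None,fx=2.6,fy=2.6))
```

```text
side short_hand 0.41 ang -39.1 rmax 0.045 n 87/161
```

View pics/side5c.png

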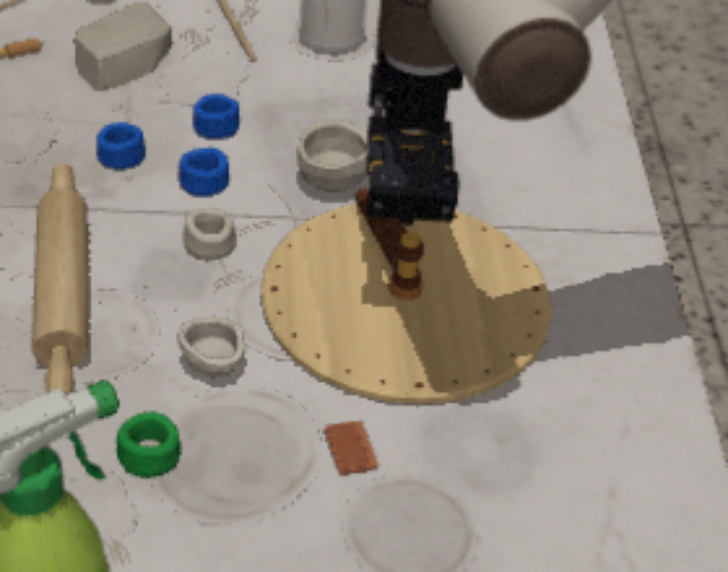

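Emit:
apply_moves(xyz=[[0.002,0.003,0.007],[0,0.003,0.007],[0,0.004,0.006],[0,0.003,0.004],[0,0,0]], twist=[0,0,0,0,0], claw=[0,0,0,0,0])

```text
time_s: 10.9
tcp_pos: [0.5691, -0.0038, 0.0645]
ee_rot: [[0.014, 0.016, 1.0], [0.009, 1.0, -0.016], [-1.0, 0.009, 0.014]]
wrist_force: [-0.5, -0.3, 0.3]
gripper_width: 0.004
```

Run:
```python
from h import *
hands(np.array([.54,.037]),shots=("side",),tag="6")
for n in("side",):
    b=cv2.imread(f"pics/{n}6.png")[140:360,180:460];cv2.imwrite(f"pics/{n}6c.png",cv2.resize(b,None,fx=2.6,fy=2.6))
```

```text
side long_hand 0.38 ang 0.0 rmax 0.034 n 0/85
side short_hand 0.43 ang -3.5 rmax 0.045 n 64/113
```

View pics/side6c.png

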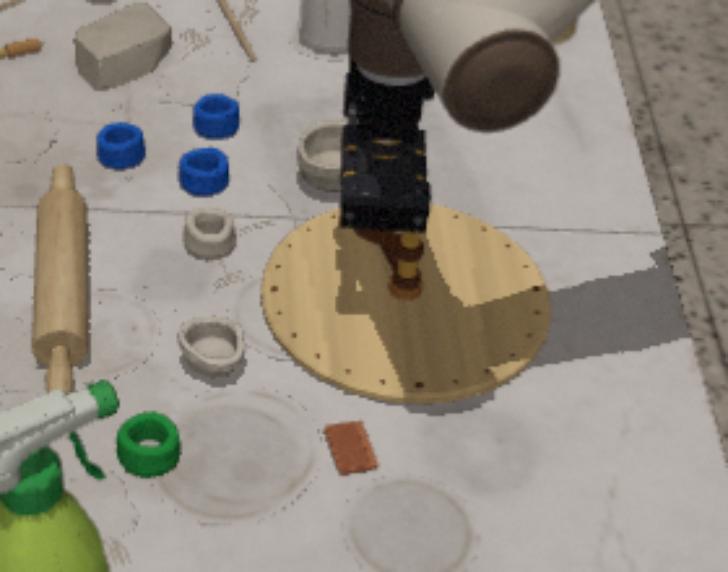

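Emit:
apply_moves(xyz=[[0,0.002,0.004],[0,0.001,0.001],[0,0,0],[0,-0.008,-0.004],[-0.03,-0.005,0],[-0.04,0,0],[-0.02,0,-0.04],[0,0,-0.05],[0,0,-0.04],[0,0,0]], twist=[0,0,0,0,0,0,0,0,0,0], claw=[0,0,0,0,0,0,0,0,0,0])

```text
time_s: 12.05
tcp_pos: [0.4348, -0.0156, 0.1556]
ee_rot: [[0.019, 0.019, 1.0], [0.011, 1.0, -0.019], [-1.0, 0.011, 0.019]]
wrist_force: [0.6, -0.2, -0.0]
gripper_width: 0.001
```

Run:
```python
from h import *
hands(np.array([.54,.037]),tag="7")
for n in("side","top"):
    b=cv2.imread(f"pics/{n}7.png")[140:360,180:460];cv2.imwrite(f"pics/{n}7c.png",cv2.resize(b,None,fx=2.6,fy=2.6))
```

```text
top long_hand 0.64 ang -70.7 rmax 0.128 n 318/413
top short_hand 0.71 ang -27.6 rmax 0.056 n 118/162
top short_hand 0.68 ang 0.0 rmax 0.224 n 0/1232
side long_hand 0.72 ang -68.8 rmax 0.122 n 102/191
side short_hand 0.73 ang -6.0 rmax 0.055 n 102/164
```

View pics/top7c.png

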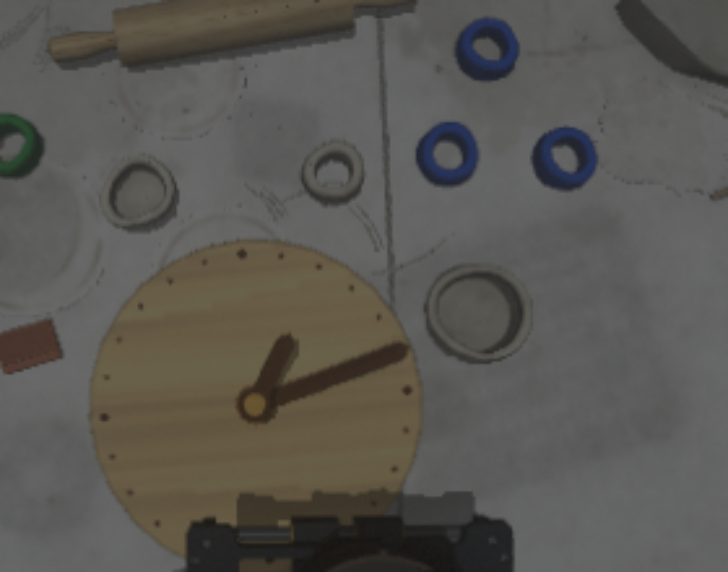

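View pics/side7c.png

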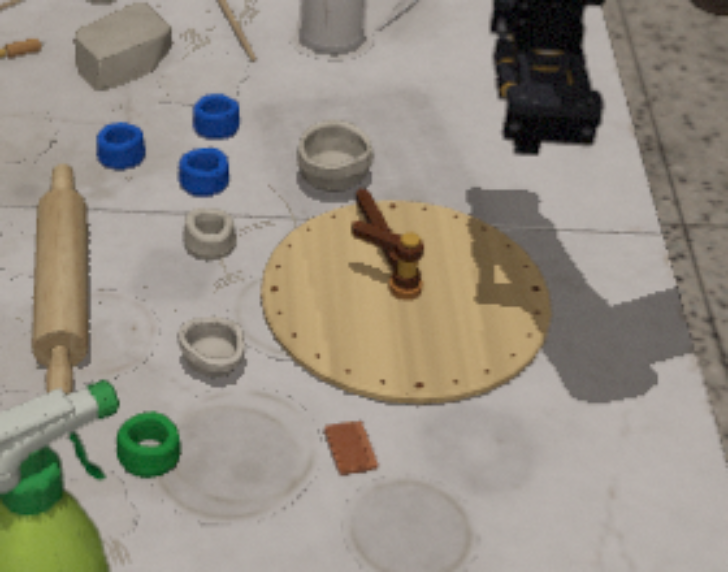

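The top view puts the short hand at about −27.6°, and it needs −19.3°. I'll nudge it a bit further.

Emit:
apply_moves(xyz=[[0,-0.005,0.045],[0,-0.004,0.045],[0,0,0.032],[0,0,0],[0.025,0,0],[0.03,0,0],[0.025,0,0],[0,0,0]], twist=[0,0,0,0,0,0,0,0], claw=[0,0,0,0,0,0,0,0])

```text
time_s: 13.15
tcp_pos: [0.5721, -0.027, 0.0694]
ee_rot: [[0.016, 0.022, 1.0], [0.009, 1.0, -0.022], [-1.0, 0.009, 0.016]]
wrist_force: [-1.3, 0.8, -0.7]
gripper_width: 0.004
```

Emit:
apply_moves(xyz=[[0.004,0.008,0.001],[0,0.008,0.001],[0,0.006,0.001],[0,0.004,0.001],[0,0.002,0],[0,0,0]], twist=[0,0,0,0,0,0], claw=[0,0,0,0,0,0])

```text
time_s: 13.75
tcp_pos: [0.5798, 0.0038, 0.0696]
ee_rot: [[0.022, 0.02, 1.0], [0.009, 1.0, -0.02], [-1.0, 0.009, 0.022]]
wrist_force: [0.1, -1.3, -0.7]
gripper_width: 0.004
```

Now I'll retreat and look.

Emit:
apply_moves(xyz=[[0,-0.01,0],[-0.03,-0.01,0],[-0.04,0,0],[-0.02,0,-0.04],[0,0,-0.05],[0,0,-0.05],[0,0,0]], twist=[0,0,0,0,0,0,0], claw=[0,0,0,0,0,0,0])

```text
time_s: 14.45
tcp_pos: [0.432, -0.0187, 0.1592]
ee_rot: [[0.021, 0.024, 0.999], [0.01, 1.0, -0.025], [-1.0, 0.011, 0.021]]
wrist_force: [0.9, -0.0, 0.2]
gripper_width: 0.005
```

Run:
```python
from h import *
hands(np.array([.54,.037]),tag="8")
c=imaging.capture("top")
for q,z in(("big_pot",.026),("clay_ring",.016),("small_pot",.018),("tile",.004)):
    print(q,[ray(c,d["centre"],z).round(3)[:2] for d in imaging.regions_of(q,c)[:3]])
im=c["pixels"][:,:,::-1].copy()
for P,z in(((.608,-.145),.07),((.726,-.028),.07)):
    pass
im=cv2.resize(im[140:360,180:460],None,fx=2.6,fy=2.6)
cv2.imwrite("pics/top8c.png",im)
```

```text
top long_hand 0.61 ang -70.7 rmax 0.128 n 268/355
top long_hand 0.27 ang 0.0 rmax 0.222 n 0/603
top short_hand 0.58 ang -20.6 rmax 0.057 n 134/255
side long_hand 0.48 ang -69.0 rmax 0.126 n 125/201
big_pot [array([ 0.608, -0.144])]
clay_ring [array([ 0.743, -0.227]), array([0.762, 0.248]), array([ 0.825, -0.161])]
small_pot [array([0.71 , 0.132])]
tile [array([0.589, 0.218])]
```

View pics/top8c.png

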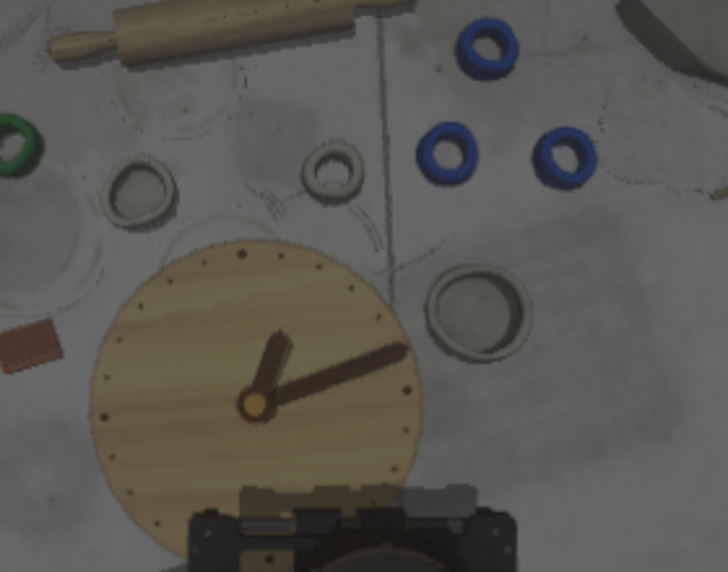

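Run:
```python
from h import *
c=imaging.capture("top");pv=np.array([.54,.037])
im=c["pixels"].astype(int)
# dark-brown pixels, unwarped on z=.07 plane, by radius ring
for z,rs in((.07,(.03,.035,.04,.045,.05)),(.036,(.07,.08,.09,.1,.11,.12))):
    for R in rs:
        A=np.radians(np.arange(-90,0,.25)) 
        px=proj(c,[[pv[0]+R*np.cos(a),pv[1]+R*np.sin(a),z] for a in A]).astype(np.float32)
        v=cv2.remap(c["pixels"][:,:,0],px[:,0],px[:,1],1).ravel().astype(float)
        k=v<75
        D=np.degrees(A)
        runs=np.split(np.nonzero(k)[0],np.nonzero(np.diff(np.nonzero(k)[0])>1)[0]+1)
        print(z,R,[(D[q[0]],D[q[-1]],(D[q[0]]+D[q[-1]])/2) for q in runs if len(q)], v.min(),v.max())
im=c["pixels"][:,:,::-1].copy()
im=cv2.resize(im,None,fx=4,fy=4,interpolation=2)
def line(ang,z,L,col):
    a=np.radians(ang);p=proj(c,[[*pv,z],[pv[0]+L*np.cos(a),pv[1]+L*np.sin(a),z]])*4+1.5
    cv2.line(im,tuple(int(x) for x in p[0]),tuple(int(x) for x in p[1]),col,1)
line(-19.3,.07,.06,(0,255,0));line(-69.5,.036,.13,(0,255,0))
im=np.clip(im.astype(int)*1.8,0,255).astype(np.uint8)
cv2.imwrite("pics/z9.png",im[780:1320,1000:1600])
```

```text
0.07 0.03 [(np.float64(-85.25), np.float64(-58.00000000000001), np.float64(-71.625)), (np.float64(-41.5), np.float64(-8.25), np.float64(-24.875))] 51.0 105.0
0.07 0.035 [(np.float64(-83.0), np.float64(-60.5), np.float64(-71.75)), (np.float64(-37.75), np.float64(-10.0), np.float64(-23.875))] 52.0 105.0
0.07 0.04 [(np.float64(-81.5), np.float64(-61.50000000000001), np.float64(-71.5)), (np.float64(-36.5), np.float64(-10.75), np.float64(-23.625))] 52.0 105.0
0.07 0.045 [(np.float64(-81.25), np.float64(-63.25), np.float64(-72.25)), (np.float64(-36.0), np.float64(-12.000000000000002), np.float64(-24.0))] 51.0 106.0
0.07 0.05 [(np.float64(-80.5), np.float64(-64.0), np.float64(-72.25)), (np.float64(-34.0), np.float64(-13.5), np.float64(-23.75))] 51.0 105.0
0.036 0.07 [(np.float64(-77.0), np.float64(-65.75), np.float64(-71.375))] 50.0 105.0
0.036 0.08 [(np.float64(-77.0), np.float64(-66.25), np.float64(-71.625))] 51.0 105.0
0.036 0.09 [(np.float64(-76.25), np.float64(-66.75), np.float64(-71.5))] 51.0 105.0
0.036 0.1 [(np.float64(-75.5), np.float64(-67.25), np.float64(-71.375))] 50.0 105.0
0.036 0.11 [(np.float64(-75.0), np.float64(-67.5), np.float64(-71.25))] 50.0 105.0
0.036 0.12 [(np.float64(-87.5), np.float64(-85.0), np.float64(-86.25)), (np.float64(-74.5), np.float64(-67.75), np.float64(-71.125)), (np.float64(-41.25), np.float64(-40.75), np.float64(-41.0)), (np.float64(-26.75), np.float64(-25.75), np.float64(-26.25)), (np.float64(-11.5), np.float64(-11.25), np.float64(-11.375))] 53.0 105.0
```

View pics/z9.png

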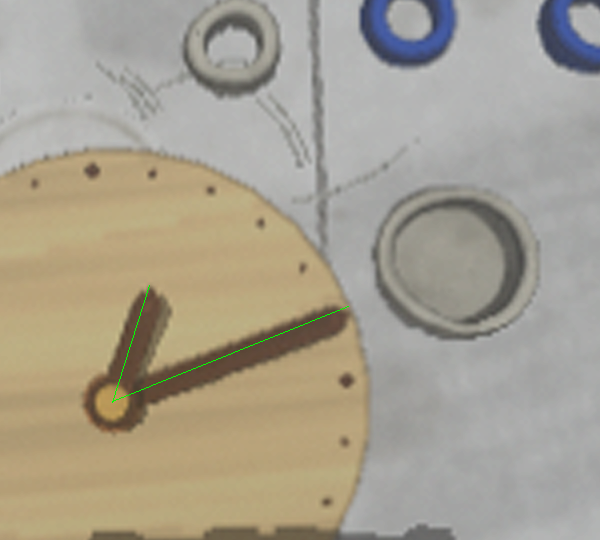

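Run:
```python
from h import *
print(r.sense()["time_s"],job.finish_job())
```

```text
the job is handed in; nothing more can be done
15.05 None
```

Both hands are set and the job is handed in at 15 s; no verdict came back. With the jaws shut, I pushed the long hand counter-clockwise round the robot's side to the large pinch pot. I then pushed the short hand counter-clockwise to the grey clay ring. The short hand stopped at about −27° on the first push, roughly 27 mm off line, so I gave it one more nudge.

**Last checks, from the pictures:**

| Hand | Final angle | Target angle | Line misses the middle by | Allowed |
|---|---|---|---|---|
| Long | about −70 to −71° | −69.5° | about 4–6 mm | 22 mm |
| Short | about −21 to −22° | −19.3° | about 5–9 mm | 22 mm |

- **Where the measurements disagreed:** The side camera read the long hand 2–3° differently from the top view. In the final check it did not find the short hand. A scan of dark pixels in the top view gave −24° for the short hand, because the hand's shadow merged with it. Even that would be about 16 mm off, still within the limit.
- **The four pieces:** They look unmoved in the top view. The final check re-measured the big pot, small pot and tile within about 4 mm of where they started. The network's top three clay-ring results were all look-alikes, so the grey ring is judged by eye only.
- **Contact:** The wrist force readings after each move stayed under about 2 N, and the arm ended clear of everything.

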